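# Clear the roller, run the bearing board out to its line and hold it down

### The arm

A 6-joint arm with a two-finger parallel gripper is mounted at the origin on the work surface. World frame = base frame: x ahead of the robot, y to its left, z up, the work surface at z = 0. Lengths are in m, angles in rad, forces in N, time in s.
With the tool pointing down it reaches from about 0.225 to 0.875 m from the base axis. Payload 3.4 kg.
Tool frame: the origin (TCP) lies between the finger pads, 19 mm behind the fingertips; this is the grasp point; z points along the fingers, y is the line along which they close (so a half turn about z gives the same grasp; the last joint's range is limited). The gripper opens to 85 mm and grips with 20 to 120 N. Pads are 22 mm wide; open, the fingers measure 114 mm over their backs; the gripper's body (76 mm by 85 mm) begins 54 mm behind the grasp point. The pads swing forward as they close: fully open they stand 13 mm farther back than shut.
Start: joints at [1.043, 0.276, 1.505, -0, 1.361, -0.121], TCP at [0.228, 0.528, 0.25] pointing down, gripper open.
Joint ranges: [-2.89, 2.89], [-0.75, 2.08], [0.22, 2.7], [-1.18, 4.32], [0.11, 2.71], [-2.7, 2.7]. Speed limits (rad/s): [2.57, 2.57, 3.14, 3.14, 3.14, 3.14].

### API

Orientations are given as a unit quaternion [w, x, y, z].
In Python, from rig import manip gives the robot as it stands.
- The arm moves only by the shell command python3 -m pendant 'ROWS' [FORCE]. ROWS is JSON, a list of rows, each an object of numbers: "dx", "dy", "dz": the shift along the tool's x, y, z in m; "rx", "ry", "rz": the turn, a rotation vector about the tool's x, y, z in degrees; "hand": the finger opening in m, from 0 to 0.0854. In form: [{"dx": .., "dy": .., "dz": .., "rx": .., "ry": .., "rz": .., "hand": ..}, ...]. A call has 1 to 12 rows; each row shifts and turns the commanded pose from where the row before left it, along the tool's axes as they then stand; what a row does not reach is not made up. A row lasts 1/12 s, in which the tool goes at most 41.7 mm and 7.16 degrees, less where a joint would pass 70% of its speed; a pose out of reach is approached as far as the arm can. A call is refused whole if a number of a shift passes 0.0417 or a number of a turn 7.16, either way. A call with a gripper value outside its range is refused whole. The fingers move at their own pace and stop on an object; FORCE is the grip in N (left out, the last holds). Time passes only in rows, so rows that do not move let the fingers close. It gives the time, the measured TCP pose, the force, the opening and the grip force at its end, in the units of the state.
- manip.get_state(): the state, without advancing time (a new reading comes with each control period).
- manip.get_image(name): name is "side" or "top" or "wrist"; returns a dict with "frame" (400x640x3 uint8, red, green, blue), "fx", "fy", "cx", "cy" (pixels), "distortion" ([k1, k2, p1, p2, k3] as OpenCV has them; the pictures are not rectified), "position" and "attitude" of the camera in the world; the wrist camera has in their place "mount" (4x4, takes a point from camera to tool coordinates, whose origin is the TCP and whose axes are the flange's). Camera axes: x right, y up, looking along -z (the intrinsics and any distortion apply to the point x, -y, -z); pixel columns grow to the right and rows downward; lengths in m; the calibration is good to about 2 mm. A picture is of the moment at which its call begins: read the wrist's pose just before it. There is no depth.
- manip.sign_off(): hands the job in; it is judged then, once.
The state is a dict: "clock": time; "qpos": joint angles; "qd": joint speeds; "effort": joint torques, N m; "position": TCP position; "ee_rot": TCP orientation; "contact_force": force on the tool from outside, world axes, zero at the start; "moment": the same for the moment, N m; "width": finger opening in m; "gripper_force": force on a finger pad.
Only numpy, scipy, OpenCV 4.12 (cv2) and the standard library are available. Lean on these libraries where they do the work, as an engineer would, in place of code of your own. Each camera call takes 0.05 s, during which the arm holds its last target. There are 200 camera calls.

### The job

I have to get at the four nuts under the bearing board from below, so first slide the black roller that stands in its way sideways to the chalk-crossed ring - keep it standing on the deck, it is not to be lifted - and leave it there. Then take the board by its handle and slide it straight out along the deck until the red line across it is right above the edge of the green stand, square to that edge, and finish while still holding it by the handle, flat on the deck, because the heavy bearing would tip it off if you let go. Do not push the other roller or anything else on the bench about.

Things in the scene. Friction and masses are not known exactly. Their poses are not given: they have to be found in the camera images.
- stand: Fixed low green stand on black legs: flat plank deck 460 x 300 mm, top 100 mm above the bench. Origin under its middle at bench height; +x is outward (to the robot's right, world -y, within 0.15 rad), z up. The board goes out over the end edge at x = +230 mm; nothing stands below or beyond it. Three white painted rings, 70 mm across, at x = 185, y = 0, +96 and -96 mm.
- stand_edge (a point): Middle of the stand's outward end edge, at the height of the deck's top (100 mm); axes as the stand's (x outward, y along the edge).
- chalk_cross: Flat yellow chalk cross, 36 mm, drawn in the middle of the free outer ring (the one at y = +96 or -96 mm of the stand), on the deck; nothing to bump into. Origin at its middle: the roller's middle goes here (within about 10 mm).
- roller: Dark cast spool-shaped roller, 80 mm tall, 0.5 to 0.85 kg, upright in the deck's middle ring, in front of the board: foot flange 56 mm across and 14 mm thick, waist 36 mm, plain round head 44 mm across from 52 to 80 mm above its foot. Origin at the centre of its underside, z up. Slides on the deck when pushed or gripped by its head.
- roller_b: Another such roller of the same size, standing in the other outer ring: leave alone (it may shift by no more than 10 mm). Origin at the centre of its underside.
- board: Loose pine board 280 x 100 x 18 mm, about 0.86 kg in all, flat on the deck, +x (long axis) outward within 0.06 rad. Origin: centre of its underside. A blue square flange bearing (86 x 86, 33 mm high) is bolted on at x = +85 mm, a bow handle at x = -105 mm. Its outward end starts 95 to 135 mm short of the edge. It balances at about x = +40 mm: out at the line it tips unless held (some 3 N).
- board_handle (a point): Middle of the handle's grip bar: a round steel bar, 10 mm thick, running across the board (along the board's y), 84 mm between its posts, bar centre 50 mm above the board's underside (32 mm above its top, 27 mm free beneath the bar). Axes as the board's.
- board_line (a point): Middle of the red line, 4 mm wide, painted across the board's top and down both its sides, at x = +5 mm of the board (135 mm from its outward end, 110 mm outward of the handle); this point is at the underside's height. Axes as the board's.
- box_blue: Blue bearing carton 75 x 55 x 35 mm on the bench; bystander. Origin at the centre of its underside.
- box_orange: Orange bearing carton 75 x 55 x 35 mm on the bench; bystander. Origin at the centre of its underside.
- wrench: Steel wrench, 200 mm long, lying flat on the bench; bystander. Origin near its middle, +x towards its jaw.
- grease_can: Grease can with a red label, 66 mm across, 105 mm tall, on the bench; bystander. Origin at the centre of its underside.
- bearing: Loose blue square flange bearing, 86 x 86 x 33 mm, on the bench; bystander. Origin at the centre of its underside.
- tape_measure: Yellow tape measure, 66 x 40 x 62 mm, on the bench; bystander. Origin at the centre of its underside.
Things that resemble listed ones, but are neither listed nor needed, are in the scene too. Leave any pink look-alike of the roller alone.

How it is judged:
On the way, in this order (a step that is already met when the one before it is completed fails the run):
1. the roller stands on the chalk-crossed ring (within 12 mm), slid there along the deck, while the board is still back on the deck (horizontal distance between roller and chalk_cross below 0.012 m and angle between roller's own z axis and vertical below 0.05 rad and height (world z) of roller between 0.094 and 0.106 m and x of board_line in the frame of stand_edge below -0.15 m), for 0.2 s.
2. the board's red line is above the stand's edge, within 8 mm, the board flat and square (x of board_line in the frame of stand_edge between -0.008 and 0.008 m and y of board_line in the frame of stand_edge between -0.035 and 0.035 m and angle between the x axis of board and the x axis of stand, either way round below 0.09 rad and angle between board's own z axis and vertical below 0.035 rad), for 0.2 s.
At the end, for the whole second after the job is handed in: Red line within 8 mm of the stand's edge; board square (0.09 rad), flat (0.035 rad), within 35 mm of mid-edge, at rest, handle still held (TCP within 50 mm, over 0.8 N). Roller upright on the deck within 12 mm of the cross, released; other roller moved under 10 mm, the rest under 30 mm (all of step 2 and horizontal distance between roller and chalk_cross below 0.012 m and angle between roller's own z axis and vertical below 0.05 rad and height (world z) of roller between 0.094 and 0.106 m and contact force between the fingers and board above 0.8 N and distance between the grasp point and board_handle below 0.05 m and contact force between the fingers and roller below 0.1 N and contact force between each of roller, roller_b and board below 0.3 N and linear speed of each of board, roller below 0.01 m/s and distance of roller_b from where it was at the start of the episode below 0.01 m and distance of each of box_blue, box_orange, wrench, grease_can, bearing, tape_measure from where it was at the start of the episode below 0.03 m); the arm keeps its last pose, push and grip.
It fails at once if the roller is lifted off the deck (over 10 mm), tipped (over 0.3 rad) or falls (height (world z) of roller above 0.11 m or height (world z) of roller below 0.08 m or angle between roller's own z axis and vertical above 0.3 rad).
It fails at once if the board tips (over 0.12 rad) (angle between board's own z axis and vertical above 0.12 rad).
It fails at once if the board is lifted off the deck (over 15 mm) (height (world z) of board above 0.115 m).
It fails at once if the other roller is knocked over or displaced (over 20 mm) (angle between roller_b's own z axis and vertical above 0.3 rad or distance of roller_b from where it was at the start of the episode above 0.02 m).
It fails at once if something else on the bench is pushed about (over 30 mm) (distance of any of box_blue, box_orange, wrench, grease_can, bearing, tape_measure from where it was at the start of the episode above 0.03 m).
It also fails if it takes over 50 s, if anything falls off the work surface, if the arm or the gripper's body presses on something with over 40 N, if the wrist force passes 120 N, or if a joint passes its speed limit or range.

## Working session

There is one attempt and no reset: what is moved stays moved. The work goes in short steps, Python scripts to look and compute and a shell command to move; the robot and the scene stay as the last step left them, time stands still between calls to the robot, and variables do not carry over. Pictures are saved under pics/ and viewed, at most 10 in all, crops included, and the job is handed in when it is done.

```bash
mkdir -p pics
cat > h.py <<'E'
import numpy as np, cv2
from scipy.spatial.transform import Rotation as R
from rig import manip
def rot(a):
    a=np.array(a,float)
    return a if a.shape==(3,3) else R.from_quat(a,scalar_first=True).as_matrix()
def cam(n):
    s=manip.get_state(); d=manip.get_image(n)
    K=np.array([[d['fx'],0,d['cx']],[0,d['fy'],d['cy']],[0,0,1.]])
    if 'mount' in d:
        T=np.eye(4);T[:3,:3]=rot(s['ee_rot']);T[:3,3]=s['position'];T=T@np.array(d['mount'])
    else:
        T=np.eye(4);T[:3,:3]=rot(d['attitude']);T[:3,3]=d['position']
    return dict(f=d['frame'],K=K,D=np.array(d['distortion'],float),T=T)
def ray(c,uv,z):
    u=cv2.undistortPoints(np.array(uv,float).reshape(-1,1,2),c['K'],c['D'])[:,0]
    v=np.c_[u[:,0],-u[:,1],-np.ones(len(u))]@c['T'][:3,:3].T
    o=c['T'][:3,3]; return o+v*((z-o[2])/v[:,2])[:,None]
def proj(c,P):
    p=(np.atleast_2d(P)-c['T'][:3,3])@c['T'][:3,:3]; p=p*[1,-1,-1]
    return cv2.projectPoints(p,np.zeros(3),np.zeros(3),c['K'],c['D'])[0][:,0]
E
python3 - <<'E'
from h import *
import pickle
for n in('top','side'):
    c=cam(n); pickle.dump(c,open(n+'0.pkl','wb')); cv2.imwrite(f'pics/{n}0.png',c['f'][:,:,::-1]); print(n,c['T'].round(3).tolist(),c['K'][0,0],c['D'])
s=manip.get_state();print(s)
E
```

```text
top [[-0.075, 0.976, -0.206, 0.183], [-0.997, -0.074, 0.011, -0.004], [-0.005, 0.206, 0.979, 1.641], [0.0, 0.0, 0.0, 1.0]] 462.6937064784705 [-0.13841795  0.          0.          0.          0.        ]
side [[0.916, 0.26, -0.305, 0.139], [-0.401, 0.613, -0.681, -0.82], [0.01, 0.746, 0.665, 0.905], [0.0, 0.0, 0.0, 1.0]] 426.96438839876294 [0.02179402 0.         0.         0.         0.        ]
{'clock': 0.1, 'qpos': array([ 1.04298222e+00,  2.76526955e-01,  1.50601773e+00, -1.62116646e-05,
        1.36070063e+00, -1.20969661e-01]), 'qd': array([-1.38090412e-03, -1.19627168e-03, -2.48625353e-03, -6.99274226e-04,
        2.50532022e-04,  5.13087238e-06]), 'effort': array([ 2.56880405e-03, -4.17699409e+01, -2.46406049e+01, -3.91810481e-04,
        5.96006488e-03,  1.47875210e-05]), 'position': array([0.22730258, 0.52767903, 0.24922446]), 'ee_rot': array([-2.55866903e-04,  2.02020438e-01,  9.79380957e-01, -7.85763390e-04]), 'contact_force': array([0.55550468, 0.21645956, 0.31566186]), 'moment': array([-0.0265394 , -0.00805778,  0.0044753 ]), 'gripper_force': 0.0, 'width': 0.08500368875106512}
```

View pics/top0.png

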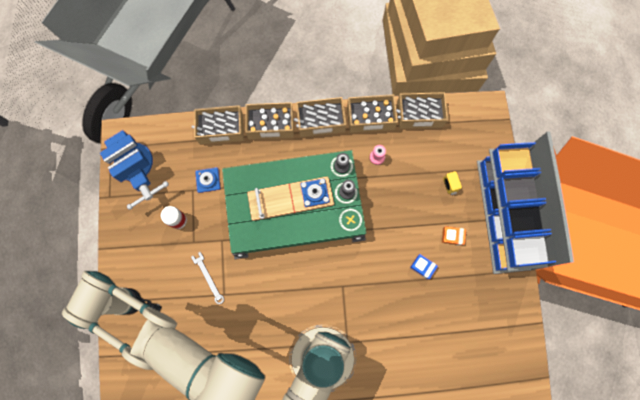

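View pics/side0.png

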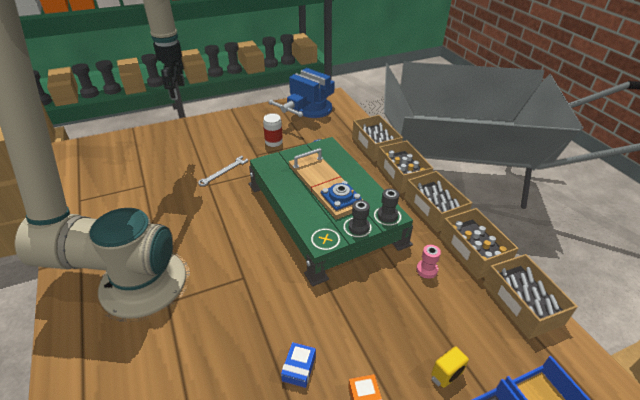

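The top view shows the stand at (223–367, 150–258). The black roller is in the middle ring at about (347,190), the other black roller in the far ring at (343,163), and the yellow cross in the near ring at (350,220). The handle is at (258,203) and the red line at (291,195). Candidates for the roller are (347,190), (343,163) and the pink one at (378,154). The one at (347,190) fits, because it is black, in the middle ring and in front of the board. I'll confirm in an enlarged crop.

Run:
```python
from h import *
import pickle
a=pickle.load(open('top0.pkl','rb'));b=pickle.load(open('side0.pkl','rb'))
cv2.imwrite('pics/c1.png',cv2.resize(a['f'][145:265,215:375,::-1],None,fx=5,fy=5,interpolation=cv2.INTER_CUBIC))
cv2.imwrite('pics/c2.png',cv2.resize(b['f'][135:285,245:445,::-1],None,fx=4,fy=4,interpolation=cv2.INTER_CUBIC))
```

```text
(no output)
```

View pics/c1.png

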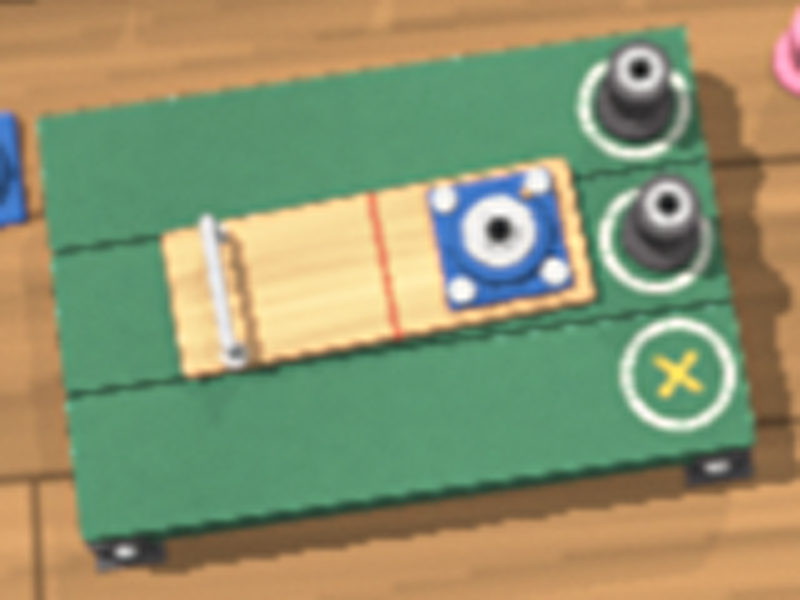

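View pics/c2.png

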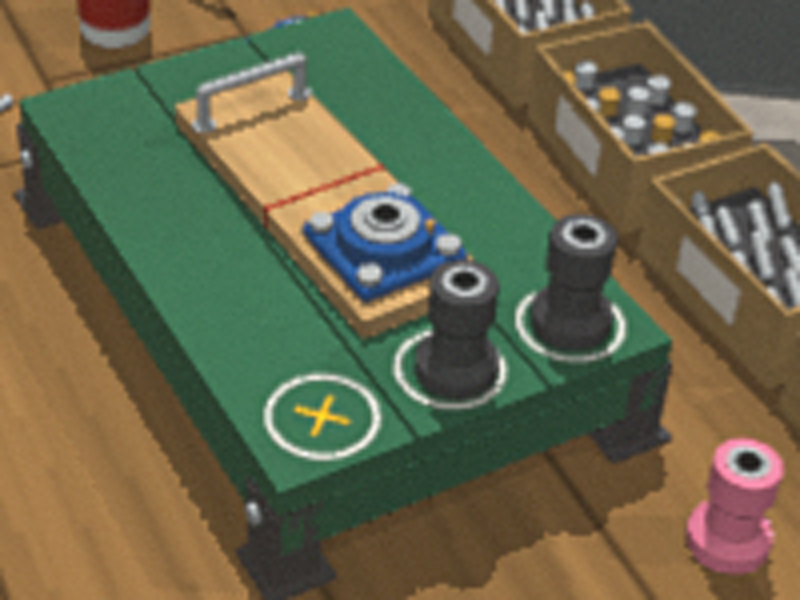

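The crops confirm it: roller head at crop 1 (667,204), black and in the middle ring. The cross is at (678,374), roller_b's head at (639,68), and the red line runs (372,195)–(398,337). The handle bar runs (207,222)–(235,355).

Run:
```python
from h import *
import pickle
a=pickle.load(open('top0.pkl','rb'));b=pickle.load(open('side0.pkl','rb'))
P=dict(corners=([(38,120),(686,28),(753,447),(87,540)],[(22,102),(345,10),(668,345),(280,492)],.1),
roller=([(667,204)],[(465,280)],.18),rb=([(639,68)],[(583,233)],.18),cross=([(678,374)],[(322,416)],.1),
handle=([(207,222),(235,355)],[(303,62),(203,90)],.152),line=([(372,195),(398,337)],[(382,168),(266,208)],.118))
for k,(t,s,z) in P.items():
    T=ray(a,(np.array(t)+.5)/5-.5+[215,145],z)[:,:2];S=ray(b,(np.array(s)+.5)/4-.5+[245,135],z)[:,:2]
    print(k,'top',T.round(4).tolist(),'side',S.round(4).tolist())
    if k in('handle','line'):
        for X in(T,S):d=X[0]-X[1];print('  mid',X.mean(0).round(4),'len',np.linalg.norm(d).round(4),'xdir ang',np.arctan2(-d[0],d[1]).round(4))
    if k=='corners':
        for i,j in((0,1),(3,2),(1,2),(0,3)):
            d=T[j]-T[i];print('  edge',np.linalg.norm(d).round(3),np.arctan2(d[1],d[0]).round(4))
```

```text
corners top [[0.6743, 0.2986], [0.7062, -0.1583], [0.4073, -0.1764], [0.3778, 0.275]] side [[0.3785, 0.272], [0.669, 0.2931], [0.7003, -0.1633], [0.4088, -0.1802]]
  edge 0.458 -1.5011
  edge 0.452 -1.5054
  edge 0.299 -3.0809
  edge 0.297 -3.0619
roller top [[0.5595, -0.1268]] side [[0.5581, -0.128]]
rb top [[0.6535, -0.1167]] side [[0.6504, -0.1174]]
cross top [[0.461, -0.1304]] side [[0.4587, -0.1318]]
handle top [[0.5777, 0.1771], [0.4862, 0.1628]] side [[0.5753, 0.1682], [0.4918, 0.1638]]
  mid [0.532 0.17 ] len 0.0926 xdir ang -1.4167
  mid [0.5335 0.166 ] len 0.0836 xdir ang -1.5183
line top [[0.597, 0.0678], [0.4972, 0.0564]] side [[0.5946, 0.0652], [0.4977, 0.0559]]
  mid [0.5471 0.0621] len 0.1005 xdir ang -1.4576
  mid [0.5461 0.0605] len 0.0974 xdir ang -1.475
```

```bash
R='python3 -m pendant'
python3 -m pendant '[{"dx":-0.028,"dy":-0.0235},{"dx":-0.028,"dy":-0.0235},{"dx":-0.028,"dy":-0.0235},{"dx":-0.028,"dy":-0.0235},{"dx":-0.028,"dy":-0.0235},{"dx":-0.028,"dy":-0.0235},{"dx":-0.028,"dy":-0.0235},{"dx":-0.028,"dy":-0.0235},{"dx":-0.028,"dy":-0.0235},{"dx":-0.028,"dy":-0.0235}]'
python3 -m pendant '[{"dx":-0.028,"dy":-0.0235},{"dx":-0.028,"dy":-0.0235},{"dx":-0.028,"dy":-0.0235},{"dx":-0.028,"dy":-0.0235},{"dx":-0.028,"dy":-0.0235},{"dx":-0.028,"dy":-0.0235},{"dx":-0.028,"dy":-0.0235},{"dx":-0.028,"dy":-0.0235},{"dx":-0.028,"dy":-0.0235},{"dx":-0.028,"dy":-0.0235}]'
python3 -m pendant '[{"rz":7},{"rz":7},{"rz":7},{"rz":7},{"rz":7},{"rz":7},{"rz":7},{"rz":7},{"rz":6.7},{},{}]'
python3 - <<'E'
from h import *
import pickle
c=cam('wrist');pickle.dump(c,open('w1.pkl','wb'));f=c['f'][:,:,::-1].copy()
for n,p in dict(roller=(.559,-.127,.18),rb=(.652,-.117,.18),cross=(.460,-.131,.1),edge=(.557,-.1695,.1)).items():
    u=proj(c,p)[0];print(n,u); cv2.drawMarker(f,tuple(int(v) for v in u),(255,0,255),0,8)
cv2.imwrite('pics/w1.png',f)
s=manip.get_state();M=rot(s['ee_rot']);print(s['position'],M.round(3).tolist(),s['qpos'].round(3))
E
```

```text
roller [-25.18628343 607.35654065]
rb [ 25.25637989 639.03764825]
cross [-31.79376626 506.46249776]
edge [ -4.42723436 547.38279463]
[0.22734545 0.52775122 0.24931265] [[-0.918, 0.396, -0.001], [0.396, 0.918, -0.001], [0.0, -0.001, -1.0]] [ 1.043  0.276  1.506 -0.     1.361 -0.121]invalid input
invalid input
invalid input
```

View pics/w1.png

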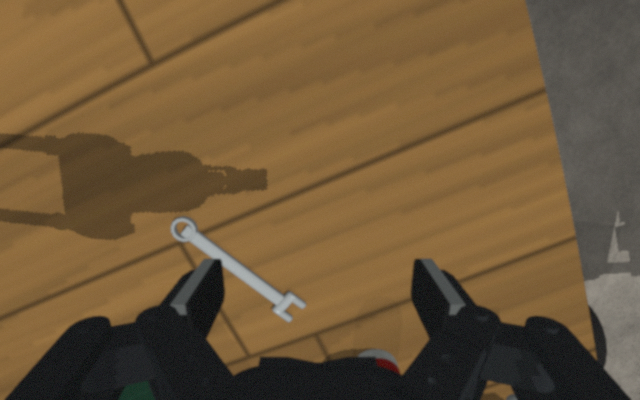

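The arm hasn't moved; the wrist view only shows the wrench at (240,270). The rows were probably refused because they need every key, so I'll try one full row.

```bash
python3 -m pendant '[{"dx":-0.028,"dy":-0.0235,"dz":0,"rx":0,"ry":0,"rz":0,"hand":0.085}]'; python3 -m pendant --help | head -20
```

```text
clock: 0.23
position: [0.2425, 0.4996, 0.2493]
ee_rot: [-0.001, 0.2, 0.98, 0.002]
contact_force: [1.3, -0.1, -0.4]
width: 0.0852
gripper_force: 0.0invalid input: not JSON, or not a number
```

```bash
python3 -m pendant '[{"dx":-0.028,"dy":-0.0235,"dz":0,"rx":0,"ry":0,"rz":0,"hand":0.085},{"dx":-0.028,"dy":-0.0235,"dz":0,"rx":0,"ry":0,"rz":0,"hand":0.085},{"dx":-0.028,"dy":-0.0235,"dz":0,"rx":0,"ry":0,"rz":0,"hand":0.085},{"dx":-0.028,"dy":-0.0235,"dz":0,"rx":0,"ry":0,"rz":0,"hand":0.085},{"dx":-0.028,"dy":-0.0235,"dz":0,"rx":0,"ry":0,"rz":0,"hand":0.085},{"dx":-0.028,"dy":-0.0235,"dz":0,"rx":0,"ry":0,"rz":0,"hand":0.085},{"dx":-0.028,"dy":-0.0235,"dz":0,"rx":0,"ry":0,"rz":0,"hand":0.085},{"dx":-0.028,"dy":-0.0235,"dz":0,"rx":0,"ry":0,"rz":0,"hand":0.085},{"dx":-0.028,"dy":-0.0235,"dz":0,"rx":0,"ry":0,"rz":0,"hand":0.085},{"dx":-0.028,"dy":-0.0235,"dz":0,"rx":0,"ry":0,"rz":0,"hand":0.085}]'
python3 -m pendant '[{"dx":-0.028,"dy":-0.0235,"dz":0,"rx":0,"ry":0,"rz":0,"hand":0.085},{"dx":-0.028,"dy":-0.0235,"dz":0,"rx":0,"ry":0,"rz":0,"hand":0.085},{"dx":-0.028,"dy":-0.0235,"dz":0,"rx":0,"ry":0,"rz":0,"hand":0.085},{"dx":-0.028,"dy":-0.0235,"dz":0,"rx":0,"ry":0,"rz":0,"hand":0.085},{"dx":-0.028,"dy":-0.0235,"dz":0,"rx":0,"ry":0,"rz":0,"hand":0.085},{"dx":-0.028,"dy":-0.0235,"dz":0,"rx":0,"ry":0,"rz":0,"hand":0.085},{"dx":-0.028,"dy":-0.0235,"dz":0,"rx":0,"ry":0,"rz":0,"hand":0.085},{"dx":-0.028,"dy":-0.0235,"dz":0,"rx":0,"ry":0,"rz":0,"hand":0.085},{"dx":-0.028,"dy":-0.0235,"dz":0,"rx":0,"ry":0,"rz":0,"hand":0.085}]'
python3 -m pendant '[{"dx":0,"dy":0,"dz":0,"rx":0,"ry":0,"rz":7,"hand":0.085},{"dx":0,"dy":0,"dz":0,"rx":0,"ry":0,"rz":7,"hand":0.085},{"dx":0,"dy":0,"dz":0,"rx":0,"ry":0,"rz":7,"hand":0.085},{"dx":0,"dy":0,"dz":0,"rx":0,"ry":0,"rz":7,"hand":0.085},{"dx":0,"dy":0,"dz":0,"rx":0,"ry":0,"rz":7,"hand":0.085},{"dx":0,"dy":0,"dz":0,"rx":0,"ry":0,"rz":7,"hand":0.085},{"dx":0,"dy":0,"dz":0,"rx":0,"ry":0,"rz":7,"hand":0.085},{"dx":0,"dy":0,"dz":0,"rx":0,"ry":0,"rz":7,"hand":0.085},{"dx":0,"dy":0,"dz":0,"rx":0,"ry":0,"rz":6.7,"hand":0.085},{"dx":0,"dy":0,"dz":0,"rx":0,"ry":0,"rz":0,"hand":0.085},{"dx":0,"dy":0,"dz":0,"rx":0,"ry":0,"rz":0,"hand":0.085}]'
cat > look.py <<'E'
from h import *
import pickle,sys
def run(name,pts,ref=None):
    c=cam('wrist');pickle.dump(c,open(name+'.pkl','wb'));f=c['f'][:,:,::-1].copy()
    for n,p in pts.items():
        u=proj(c,p)[0];print(n,u.round(1)); cv2.drawMarker(f,tuple(int(v) for v in u),(255,0,255),0,10)
    cv2.imwrite(f'pics/{name}.png',f)
    s=manip.get_state();M=rot(s['ee_rot']);print(s['clock'],s['position'],M.round(3).tolist(),s['qpos'].round(3))
    if ref is not None: print('to go in tool axes',(M.T@(np.array(ref)-s['position'])).round(4))
E
python3 - <<'E'
from look import run
run('w2',dict(roller=(.559,-.127,.18),rb=(.652,-.117,.18),cross=(.460,-.131,.1),edge=(.557,-.1695,.1)),(.559,-.127,.165))
E
```

```text
clock: 1.07
position: [0.4083, 0.1671, 0.25]
ee_rot: [0.0, 0.202, 0.979, 0.0]
contact_force: [0.7, 0.7, 0.1]
width: 0.0849
gripper_force: 0.0
clock: 1.82
position: [0.5562, -0.1269, 0.2497]
ee_rot: [-0.0, 0.202, 0.979, 0.0]
contact_force: [1.5, 0.3, 0.1]
width: 0.0852
gripper_force: 0.0
clock: 2.73
position: [0.5557, -0.125, 0.2497]
ee_rot: [-0.0, 0.681, 0.732, -0.0]
contact_force: [0.0, 0.8, -0.8]
width: 0.0851
gripper_force: 0.0
roller [324.4 227.9]
rb [469. 223.]
cross [210.2 191. ]
edge [316.8 238.8]
2.7833 [ 0.5557132  -0.12507132  0.24975475] [[-0.072, 0.997, -0.0], [0.997, 0.072, 0.0], [0.0, -0.0, -1.0]] [-0.344  0.268  1.517  0.     1.357 -0.416]
to go in tool axes [-0.0022  0.0032  0.0848]
```

View pics/w2.png

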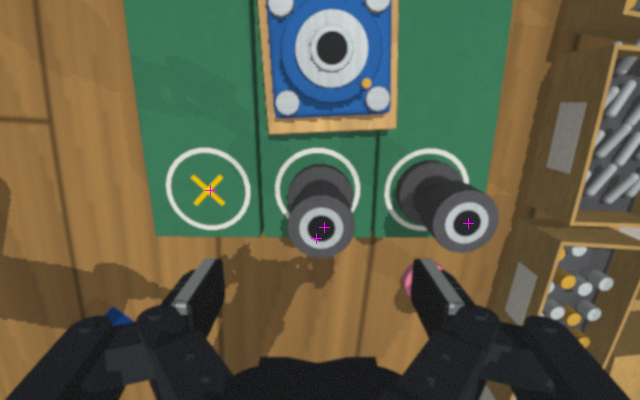

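Wrist view: the roller head centre is at (321,228), about 2 mm towards -x of my prediction. The cross is at (208,190), which agrees. Both fingers are clear of roller_b, so I go down, close and check.

```bash
python3 -m pendant '[{"dx":-0.002,"dy":0.0015,"dz":0,"rx":0,"ry":0,"rz":0,"hand":0.07},{"dx":0,"dy":0,"dz":0.015,"rx":0,"ry":0,"rz":0,"hand":0.07},{"dx":0,"dy":0,"dz":0.015,"rx":0,"ry":0,"rz":0,"hand":0.07},{"dx":0,"dy":0,"dz":0.015,"rx":0,"ry":0,"rz":0,"hand":0.07},{"dx":0,"dy":0,"dz":0.015,"rx":0,"ry":0,"rz":0,"hand":0.07},{"dx":0,"dy":0,"dz":0.015,"rx":0,"ry":0,"rz":0,"hand":0.07},{"dx":0,"dy":0,"dz":0.01,"rx":0,"ry":0,"rz":0,"hand":0.07},{"dx":0,"dy":0,"dz":0,"rx":0,"ry":0,"rz":0,"hand":0.07},{"dx":0,"dy":0,"dz":0,"rx":0,"ry":0,"rz":0,"hand":0.07}]' 25
python3 -m pendant '[{"dx":0,"dy":0,"dz":0,"rx":0,"ry":0,"rz":0,"hand":0.055},{"dx":0,"dy":0,"dz":0,"rx":0,"ry":0,"rz":0,"hand":0.05},{"dx":0,"dy":0,"dz":0,"rx":0,"ry":0,"rz":0,"hand":0.046},{"dx":0,"dy":0,"dz":0,"rx":0,"ry":0,"rz":0,"hand":0.04},{"dx":0,"dy":0,"dz":0,"rx":0,"ry":0,"rz":0,"hand":0.04},{"dx":0,"dy":0,"dz":0,"rx":0,"ry":0,"rz":0,"hand":0.04},{"dx":0,"dy":0,"dz":0,"rx":0,"ry":0,"rz":0,"hand":0.04}]' 25
python3 - <<'E'
from look import run
run('w3',dict(cross=(.459,-.131,.1)),(.459,-.131,.165))
E
```

```text
clock: 3.53
position: [0.5575, -0.1271, 0.1647]
ee_rot: [-0.0, 0.682, 0.731, -0.0]
contact_force: [-0.7, -0.1, 0.7]
width: 0.0699
gripper_force: 0.0
clock: 4.12
position: [0.558, -0.1272, 0.1661]
ee_rot: [0.001, 0.682, 0.731, 0.0]
contact_force: [-0.6, -0.3, 5.8]
width: 0.0428
gripper_force: 26.4
cross [163.  221.8]
4.1667 [ 0.55803118 -0.12721509  0.16610968] [[-0.07, 0.998, 0.002], [0.998, 0.07, -0.001], [-0.001, 0.002, -1.0]] [-0.346  0.33   1.644  0.     1.166 -0.415]
to go in tool axes [ 0.0031 -0.0991  0.0009]
```

```bash
python3 -m pendant '[{"dx":0.0003,"dy":-0.009,"dz":0,"rx":0,"ry":0,"rz":0,"hand":0.04},{"dx":0.0003,"dy":-0.009,"dz":0,"rx":0,"ry":0,"rz":0,"hand":0.04},{"dx":0.0003,"dy":-0.009,"dz":0,"rx":0,"ry":0,"rz":0,"hand":0.04},{"dx":0.0003,"dy":-0.009,"dz":0,"rx":0,"ry":0,"rz":0,"hand":0.04},{"dx":0.0003,"dy":-0.009,"dz":0,"rx":0,"ry":0,"rz":0,"hand":0.04},{"dx":0.0003,"dy":-0.009,"dz":0,"rx":0,"ry":0,"rz":0,"hand":0.04}]'
python3 -m pendant '[{"dx":0.0003,"dy":-0.009,"dz":0,"rx":0,"ry":0,"rz":0,"hand":0.04},{"dx":0.0003,"dy":-0.009,"dz":0,"rx":0,"ry":0,"rz":0,"hand":0.04},{"dx":0.0003,"dy":-0.009,"dz":0,"rx":0,"ry":0,"rz":0,"hand":0.04},{"dx":0.0003,"dy":-0.009,"dz":0,"rx":0,"ry":0,"rz":0,"hand":0.04},{"dx":0.0003,"dy":-0.009,"dz":0,"rx":0,"ry":0,"rz":0,"hand":0.04},{"dx":0,"dy":0,"dz":0,"rx":0,"ry":0,"rz":0,"hand":0.04},{"dx":0,"dy":0,"dz":0,"rx":0,"ry":0,"rz":0,"hand":0.04}]'
```

```text
clock: 4.67
position: [0.5059, -0.1295, 0.1662]
ee_rot: [0.003, 0.682, 0.731, 0.002]
contact_force: [4.7, 0.2, 3.0]
width: 0.0433
gripper_force: 27.0
clock: 5.25
position: [0.4589, -0.1312, 0.1661]
ee_rot: [0.001, 0.682, 0.731, 0.0]
contact_force: [0.5, -1.0, 7.4]
width: 0.043
gripper_force: 27.4
```

```bash
python3 -m pendant '[{"dx":0,"dy":0,"dz":0,"rx":0,"ry":0,"rz":0,"hand":0.046},{"dx":0,"dy":0,"dz":0,"rx":0,"ry":0,"rz":0,"hand":0.055},{"dx":0,"dy":0,"dz":0,"rx":0,"ry":0,"rz":0,"hand":0.07},{"dx":0,"dy":0,"dz":0,"rx":0,"ry":0,"rz":0,"hand":0.07},{"dx":0,"dy":0,"dz":-0.015,"rx":0,"ry":0,"rz":0,"hand":0.07},{"dx":0,"dy":0,"dz":-0.02,"rx":0,"ry":0,"rz":0,"hand":0.07},{"dx":0,"dy":0,"dz":-0.025,"rx":0,"ry":0,"rz":0,"hand":0.07},{"dx":0,"dy":0,"dz":-0.025,"rx":0,"ry":0,"rz":0,"hand":0.07},{"dx":0,"dy":0,"dz":0,"rx":0,"ry":0,"rz":0,"hand":0.07},{"dx":0,"dy":0,"dz":0,"rx":0,"ry":0,"rz":0,"hand":0.07}]'
python3 - <<'E'
from look import run
run('w4',dict(cross=(.459,-.131,.1),head=(.459,-.131,.18),handle=(.5345,.1695,.155)),(.5345,.1695,.2))
E
```

```text
clock: 6.08
position: [0.4591, -0.1308, 0.251]
ee_rot: [0.001, 0.682, 0.731, 0.0]
contact_force: [0.6, -0.0, 0.6]
width: 0.0702
gripper_force: 0.0
cross [318.4 191.7]
head [319.  224.1]
handle [ 496.8 -304.4]
6.1333 [ 0.45824243 -0.13047304  0.24972051] [[-0.07, 0.998, -0.0], [0.998, 0.07, 0.0], [0.0, -0.0, -1.0]] [-0.424  0.127  1.702  0.     1.313 -0.493]
to go in tool axes [0.2939 0.097  0.0498]
```

View pics/w4.png

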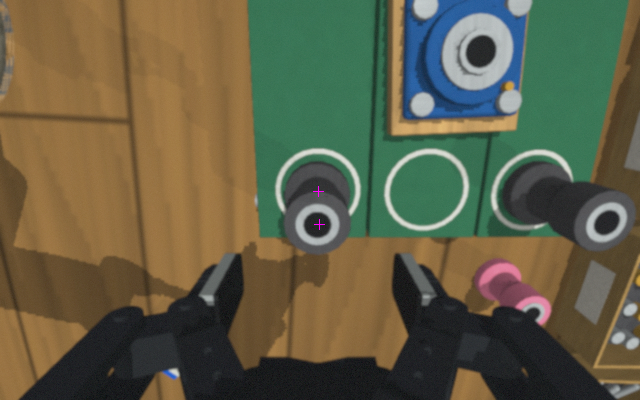

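Roller upright with its head at (318,224), on the prediction and centred in its ring; roller_b is untouched. Next is the handle.

```bash
python3 -m pendant '[{"dx":0.0294,"dy":0.0097,"dz":0,"rx":0,"ry":0,"rz":0,"hand":0.06},{"dx":0.0294,"dy":0.0097,"dz":0,"rx":0,"ry":0,"rz":0,"hand":0.06},{"dx":0.0294,"dy":0.0097,"dz":0,"rx":0,"ry":0,"rz":0,"hand":0.06},{"dx":0.0294,"dy":0.0097,"dz":0,"rx":0,"ry":0,"rz":0,"hand":0.06},{"dx":0.0294,"dy":0.0097,"dz":0,"rx":0,"ry":0,"rz":0,"hand":0.06},{"dx":0.0294,"dy":0.0097,"dz":0,"rx":0,"ry":0,"rz":0,"hand":0.06},{"dx":0.0294,"dy":0.0097,"dz":0,"rx":0,"ry":0,"rz":0,"hand":0.06},{"dx":0.0294,"dy":0.0097,"dz":0,"rx":0,"ry":0,"rz":0,"hand":0.06},{"dx":0.0294,"dy":0.0097,"dz":0,"rx":0,"ry":0,"rz":0,"hand":0.06},{"dx":0.0294,"dy":0.0097,"dz":0,"rx":0,"ry":0,"rz":0,"hand":0.06}]'
python3 -m pendant '[{"dx":0,"dy":0,"dz":0,"rx":0,"ry":0,"rz":7,"hand":0.05},{"dx":0,"dy":0,"dz":0,"rx":0,"ry":0,"rz":7,"hand":0.05},{"dx":0,"dy":0,"dz":0,"rx":0,"ry":0,"rz":7,"hand":0.05},{"dx":0,"dy":0,"dz":0,"rx":0,"ry":0,"rz":7,"hand":0.05},{"dx":0,"dy":0,"dz":0,"rx":0,"ry":0,"rz":7,"hand":0.05},{"dx":0,"dy":0,"dz":0,"rx":0,"ry":0,"rz":7,"hand":0.05},{"dx":0,"dy":0,"dz":0,"rx":0,"ry":0,"rz":7,"hand":0.05},{"dx":0,"dy":0,"dz":0,"rx":0,"ry":0,"rz":7,"hand":0.05},{"dx":0,"dy":0,"dz":0,"rx":0,"ry":0,"rz":7,"hand":0.05},{"dx":0,"dy":0,"dz":0,"rx":0,"ry":0,"rz":7,"hand":0.05},{"dx":0,"dy":0,"dz":0,"rx":0,"ry":0,"rz":7,"hand":0.05},{"dx":0,"dy":0,"dz":0,"rx":0,"ry":0,"rz":7,"hand":0.05}]'
python3 -m pendant '[{"dx":0,"dy":0,"dz":0,"rx":0,"ry":0,"rz":4,"hand":0.05},{"dx":0,"dy":0,"dz":0,"rx":0,"ry":0,"rz":0,"hand":0.05},{"dx":0,"dy":0,"dz":0,"rx":0,"ry":0,"rz":0,"hand":0.05}]'
python3 - <<'E'
from look import run
run('w5',dict(handle=(.5345,.1695,.155),line=(.5465,.061,.118)),(.5345,.1695,.15))
E
```

```text
clock: 6.97
position: [0.5339, 0.1708, 0.248]
ee_rot: [-0.001, 0.682, 0.731, -0.002]
contact_force: [0.8, -0.4, 0.3]
width: 0.0599
gripper_force: 0.0
clock: 7.97
position: [0.5337, 0.1692, 0.2479]
ee_rot: [0.0, 0.996, 0.084, -0.002]
contact_force: [0.2, 0.0, -0.5]
width: 0.05
gripper_force: 0.0
clock: 8.22
position: [0.534, 0.1693, 0.2485]
ee_rot: [0.0, 0.999, 0.053, -0.002]
contact_force: [-0.8, -1.0, -0.2]
width: 0.0497
gripper_force: 0.0
handle [316.8 210.3]
line [449.2 195.5]
8.2667 [0.53420653 0.16931994 0.2487688 ] [[0.994, 0.106, -0.002], [0.106, -0.994, -0.0], [-0.002, 0.0, -1.0]] [0.183 0.256 1.536 0.    1.352 1.647]
to go in tool axes [ 0.0006 -0.0002  0.0988]
```

View pics/w5.png

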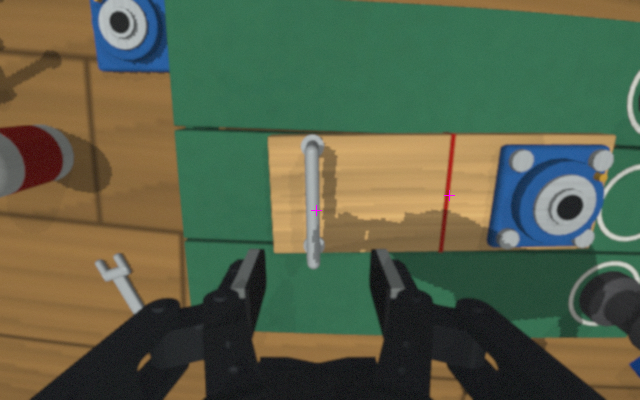

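Wrist view: bar from (312,143) to (314,260), midpoint (313,202), so I correct by about +4 mm in x and -3 mm in y. Red line (453,135)–(443,250) is as predicted. The board is aligned with the tool.

```bash
python3 -m pendant '[{"dx":0.004,"dy":-0.003,"dz":0.01,"rx":0,"ry":0,"rz":0,"hand":0.05},{"dx":0,"dy":0,"dz":0.015,"rx":0,"ry":0,"rz":0,"hand":0.05},{"dx":0,"dy":0,"dz":0.015,"rx":0,"ry":0,"rz":0,"hand":0.05},{"dx":0,"dy":0,"dz":0.015,"rx":0,"ry":0,"rz":0,"hand":0.05},{"dx":0,"dy":0,"dz":0.015,"rx":0,"ry":0,"rz":0,"hand":0.05},{"dx":0,"dy":0,"dz":0.015,"rx":0,"ry":0,"rz":0,"hand":0.05},{"dx":0,"dy":0,"dz":0.01,"rx":0,"ry":0,"rz":0,"hand":0.05},{"dx":0,"dy":0,"dz":0.003,"rx":0,"ry":0,"rz":0,"hand":0.05},{"dx":0,"dy":0,"dz":0,"rx":0,"ry":0,"rz":0,"hand":0.05},{"dx":0,"dy":0,"dz":0,"rx":0,"ry":0,"rz":0,"hand":0.05}]'
python3 -m pendant '[{"dx":0,"dy":0,"dz":0,"rx":0,"ry":0,"rz":0,"hand":0.04},{"dx":0,"dy":0,"dz":0,"rx":0,"ry":0,"rz":0,"hand":0.03},{"dx":0,"dy":0,"dz":0,"rx":0,"ry":0,"rz":0,"hand":0.02},{"dx":0,"dy":0,"dz":0,"rx":0,"ry":0,"rz":0,"hand":0.012},{"dx":0,"dy":0,"dz":0,"rx":0,"ry":0,"rz":0,"hand":0},{"dx":0,"dy":0,"dz":0,"rx":0,"ry":0,"rz":0,"hand":0},{"dx":0,"dy":0,"dz":0,"rx":0,"ry":0,"rz":0,"hand":0},{"dx":0,"dy":0,"dz":0,"rx":0,"ry":0,"rz":0,"hand":0},{"dx":0,"dy":0,"dz":0,"rx":0,"ry":0,"rz":0,"hand":0}]' 70
python3 - <<'E'
from look import run
run('w6',{})
E
```

```text
clock: 9.1
position: [0.5389, 0.173, 0.1522]
ee_rot: [-0.0, 0.999, 0.052, 0.0]
contact_force: [-0.8, 0.1, 0.1]
width: 0.05
gripper_force: 0.0
clock: 9.85
position: [0.5387, 0.1732, 0.1527]
ee_rot: [-0.0, 0.999, 0.052, 0.001]
contact_force: [-1.1, 1.6, 5.6]
width: 0.0075
gripper_force: 68.5
9.9 [0.53875616 0.17320535 0.15271993] [[0.995, 0.105, 0.001], [0.105, -0.995, 0.001], [0.001, -0.001, -1.0]] [1.880e-01 3.330e-01 1.677e+00 1.000e-03 1.131e+00 1.654e+00]
```

```bash
python3 -m pendant '[{"dx":-0.0002,"dy":0.006,"dz":0,"rx":0,"ry":0,"rz":0.1,"hand":0},{"dx":-0.0003,"dy":0.012,"dz":0,"rx":0,"ry":0,"rz":0.2,"hand":0},{"dx":-0.0003,"dy":0.012,"dz":0,"rx":0,"ry":0,"rz":0.2,"hand":0},{"dx":-0.0003,"dy":0.012,"dz":0,"rx":0,"ry":0,"rz":0.2,"hand":0},{"dx":-0.0003,"dy":0.012,"dz":0,"rx":0,"ry":0,"rz":0.2,"hand":0},{"dx":-0.0003,"dy":0.012,"dz":0,"rx":0,"ry":0,"rz":0.2,"hand":0},{"dx":-0.0003,"dy":0.012,"dz":0,"rx":0,"ry":0,"rz":0.2,"hand":0},{"dx":-0.0003,"dy":0.012,"dz":0,"rx":0,"ry":0,"rz":0.2,"hand":0},{"dx":-0.0003,"dy":0.012,"dz":0,"rx":0,"ry":0,"rz":0.2,"hand":0},{"dx":0,"dy":0.006,"dz":0,"rx":0,"ry":0,"rz":0.2,"hand":0}]'
python3 -m pendant '[{"dx":0,"dy":0.012,"dz":0,"rx":0,"ry":0,"rz":0,"hand":0},{"dx":0,"dy":0.012,"dz":0,"rx":0,"ry":0,"rz":0,"hand":0},{"dx":0,"dy":0.012,"dz":0,"rx":0,"ry":0,"rz":0,"hand":0},{"dx":0,"dy":0.012,"dz":0,"rx":0,"ry":0,"rz":0,"hand":0},{"dx":0,"dy":0.012,"dz":0,"rx":0,"ry":0,"rz":0,"hand":0},{"dx":0,"dy":0.012,"dz":0,"rx":0,"ry":0,"rz":0,"hand":0},{"dx":0,"dy":0.012,"dz":0,"rx":0,"ry":0,"rz":0,"hand":0},{"dx":0,"dy":0.012,"dz":0,"rx":0,"ry":0,"rz":0,"hand":0},{"dx":0,"dy":0.006,"dz":0,"rx":0,"ry":0,"rz":0,"hand":0},{"dx":0,"dy":0,"dz":0,"rx":0,"ry":0,"rz":0,"hand":0}]'
python3 - <<'E'
from h import *
import pickle
a=cam('wrist');b=cam('side');pickle.dump((a,b),open('fin.pkl','wb'))
x=cv2.resize(b['f'][135:285,285:445,::-1],None,fx=2.5,fy=2.5,interpolation=cv2.INTER_CUBIC)
y=cv2.resize(a['f'][60:320,310:570,::-1],(375,375))
cv2.imwrite('pics/fin.png',np.hstack([x,y]))
s=manip.get_state();M=rot(s['ee_rot']);print(s['position'],M.round(3).tolist(),np.arctan2(M[1,1],M[0,1]))
E
```

```text
clock: 10.73
position: [0.5463, 0.066, 0.1527]
ee_rot: [-0.002, 0.999, 0.035, 0.001]
contact_force: [0.6, 7.0, 5.6]
width: 0.0073
gripper_force: 68.8
clock: 11.57
position: [0.5534, -0.0364, 0.1527]
ee_rot: [-0.001, 0.999, 0.035, 0.001]
contact_force: [-0.2, 2.5, 5.1]
width: 0.0073
gripper_force: 68.9
[ 0.55340546 -0.03637476  0.15271945] [[0.998, 0.07, 0.001], [0.07, -0.998, 0.001], [0.002, -0.001, -1.0]] -1.5004861395062232
```

View pics/fin.png

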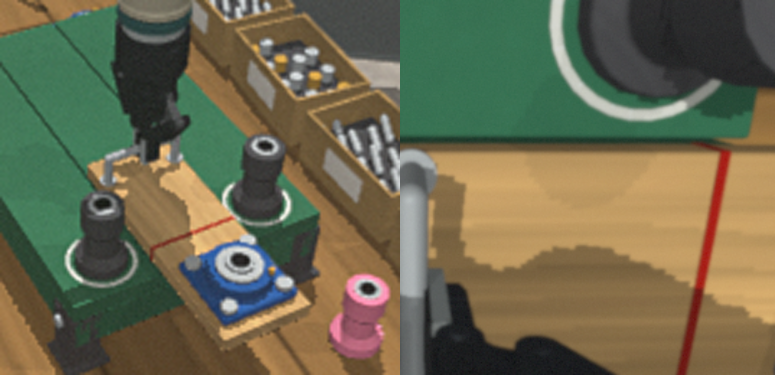

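The line is still short of the edge. In the side inset it runs (150,248)–(233,218), with its mark down the side in the wrist inset at (727,152)→(698,145). The deck's edge is at about (755,60–135). Both rollers are clear.

Run:
```python
from h import *
import pickle
a,b=pickle.load(open('fin.pkl','rb'))
w=lambda p:(np.array(p,float)-[400,0]+.5)/1.4423-.5+[310,60]
s=lambda p:(np.array(p,float)+.5)/2.5-.5+[285,135]
E=np.array([.557,-.1695]);u=np.array([.0677,-.9977]);v=np.array([.9977,.0677])
def pr(n,c,p,z):
    X=ray(c,p,z)[:,:2]; print(n,((X-E)@u*1e3).round(1),((X-E)@v*1e3).round(1))
pr('w line',a,w([(727,152),(683,372)]),.118)
pr('w mark bottom',a,w([(698,145)]),.1)
pr('w edge',a,w([(757,60),(754,115)]),.1)
pr('s line',b,s([(233,218),(150,248)]),.118)
pr('s edge corners',b,s([(318,212),(72,340)]),.1)
pr('s roller',b,s([(103,204)]),.18);pr('s rb',b,s([(265,145)]),.18)
```

```text
w line [-21.8 -21.3] [ 50.1 -40.8]
w mark bottom [-21.5] [49.5]
w edge [-4.2 -1.3] [81.6 61.3]
s line [-19.8 -21.4] [ 48.2 -51.5]
s edge corners [-0.5 36. ] [ 147.2 -169.5]
s roller [-43.7] [-95.2]
s rb [-45.9] [97.8]
```

```bash
python3 -m pendant '[{"dx":0,"dy":0.005,"dz":0,"rx":0,"ry":0,"rz":0,"hand":0},{"dx":0,"dy":0.005,"dz":0,"rx":0,"ry":0,"rz":0,"hand":0},{"dx":0,"dy":0.005,"dz":0,"rx":0,"ry":0,"rz":0,"hand":0},{"dx":0,"dy":0.005,"dz":0,"rx":0,"ry":0,"rz":0,"hand":0},{"dx":0,"dy":0,"dz":0,"rx":0,"ry":0,"rz":0,"hand":0},{"dx":0,"dy":0,"dz":0,"rx":0,"ry":0,"rz":0,"hand":0},{"dx":0,"dy":0,"dz":0,"rx":0,"ry":0,"rz":0,"hand":0},{"dx":0,"dy":0,"dz":0,"rx":0,"ry":0,"rz":0,"hand":0}]'
python3 - <<'E'
from h import *
import pickle
a=cam('wrist');b=cam('side');pickle.dump((a,b),open('fin2.pkl','wb'))
x=cv2.resize(b['f'][195:275,325:425,::-1],None,fx=4,fy=4,interpolation=cv2.INTER_CUBIC)
y=cv2.resize(a['f'][100:228,450:610,::-1],(400,320),interpolation=cv2.INTER_CUBIC)
cv2.imwrite('pics/fin2.png',np.hstack([x,y]))
E
```

```text
clock: 12.33
position: [0.5546, -0.0551, 0.1527]
ee_rot: [-0.001, 0.999, 0.035, 0.001]
contact_force: [-0.9, 4.6, 6.5]
width: 0.0072
gripper_force: 69.0
```

View pics/fin2.png

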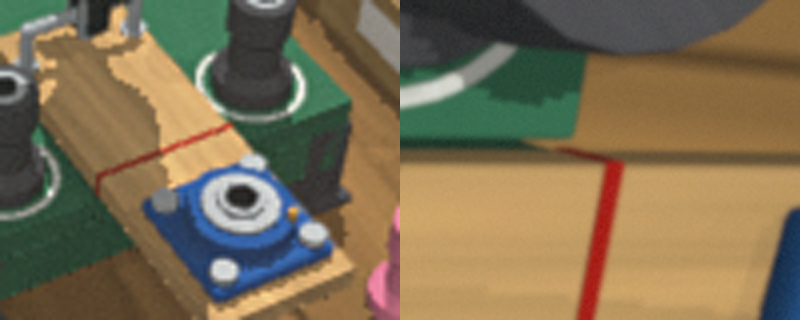

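Run:
```python
from h import *
import pickle
a,b=pickle.load(open('fin2.pkl','rb'))
w=lambda p:(np.array(p,float)-[400,0]+.5)/2.5-.5+[450,100]
s=lambda p:(np.array(p,float)+.5)/4-.5+[325,195]
E=np.array([.557,-.1695]);u=np.array([.0677,-.9977]);v=np.array([.9977,.0677])
def pr(n,c,p,z):
    X=ray(c,p,z)[:,:2]; print(n,((X-E)@u*1e3).round(1),((X-E)@v*1e3).round(1))
pr('w line',a,w([(614,163),(587,318)]),.118)
pr('w mark bottom',a,w([(560,148)]),.1)
pr('w edge',a,w([(586,60),(575,136)]),.1)
pr('s line',b,s([(230,127),(97,176)]),.118)
pr('s edge',b,s([(350,100)]),.1)
```

```text
w line [-3.8 -3.1] [50.3 16.7]
w mark bottom [-4.6] [50.4]
w edge [-2.  -1.6] [69.6 53.1]
s line [-0.8 -2.3] [ 48.9 -50.3]
s edge [0.1] [147.5]
```

The wrist camera puts the line 2 mm short of the edge, and the side camera agrees within 1–2 mm. I'll trim by 2 mm and settle.

```bash
python3 -m pendant '[{"dx":0,"dy":0.002,"dz":0,"rx":0,"ry":0,"rz":0,"hand":0},{"dx":0,"dy":0,"dz":0,"rx":0,"ry":0,"rz":0,"hand":0},{"dx":0,"dy":0,"dz":0,"rx":0,"ry":0,"rz":0,"hand":0},{"dx":0,"dy":0,"dz":0,"rx":0,"ry":0,"rz":0,"hand":0},{"dx":0,"dy":0,"dz":0,"rx":0,"ry":0,"rz":0,"hand":0},{"dx":0,"dy":0,"dz":0,"rx":0,"ry":0,"rz":0,"hand":0}]'
python3 -c "
from rig import manip
print(manip.sign_off())"
```

```text
clock: 12.93
position: [0.5547, -0.0563, 0.1527]
ee_rot: [-0.002, 0.999, 0.035, 0.001]
contact_force: [-0.3, 7.2, 6.8]
width: 0.0073
gripper_force: 69.0
the job is handed in; nothing more can be done
None
```

Job handed in at 12.9 s: the roller is upright on the chalk cross and released, and the board is still held by its handle, flat and square, with the red line measured within about 2 mm of the stand's edge; the sign-off gave no verdict.

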